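# Seat a dissecting board on its holder's pins

## Robot

A 7-joint arm with a two-finger parallel gripper is mounted at the origin on the work surface. World frame = base frame: x ahead of the robot, y to its left, z up, the work surface at z = 0. Lengths are in m, angles in degrees, forces in N, time in s.
With the tool pointing down it reaches from about 0.35 to 0.9 m from the base axis. Payload 19.9 kg.
Tool frame: the origin (TCP) lies between the finger pads; the fingertips stand 22 mm ahead of it and the grasp point (between the pads) lies 3 mm ahead of it; z points along the fingers, x is the direction in which the jaws open and shut, and the axes are right-handed (so a half turn about z gives the same grasp; the last joint's range is limited). The gripper opens to 85 mm and grips with 20 to 120 N. Pads are 22 mm wide; open, the fingers measure 114 mm over their backs; the gripper's body (76 mm by 85 mm) begins 54 mm behind the grasp point. The pads swing forward as they close: fully open they stand 13 mm farther back than shut.
Start: joints at [69.013, 23.915, -0.59, 92.452, 0.269, 63.638, -3.037], TCP at [0.199, -0.592, 0.253] pointing down, gripper open.
Joint ranges: [-161.28, 161.28], [-22.2, 115.67], [-73.04, 71.86], [3.21, 147.25], [-68.34, 248.33], [10.77, 114.83], [-161.83, 161.83]. Speed limits (degrees/s): [108.29, 108.29, 136.94, 136.94, 172.46, 172.46, 172.46].

## Interface

Orientations are given as a 3x3 rotation matrix whose columns are the frame's x, y, z axes.
In Python, from workcell import observe, camera, sign_off gives the robot as it stands.
- The arm moves only by the tool move_arm, never from a script. Its argument "deltas" is a list of rows, each a list of 3 entries, a list of its own where there are three numbers: the turn, a rotation vector about the tool's x, y, z in degrees, then the shift along the tool's x, y, z in m, then the opening, from 0 (shut) to 1 (fully open). In form: [[[ax, ay, az], [x, y, z], jaw], ...]. A call has 1 to 5 rows; each row is the pose to reach, as a shift and turn from the pose measured when the call began, along the tool's axes at that moment; what a row does not reach only later rows make up. A row lasts 1/12 s, in which the tool goes at most 41.7 mm and 7.16 degrees, less where a joint would pass 70% of its speed; a pose out of reach is approached as far as the arm can. A call with a gripper value outside its range is refused whole. The fingers move at their own pace and stop on an object; "squeeze" is the grip in N (left out, the last holds). Time passes only in rows, so rows that repeat a pose let the fingers close. It gives the time, the measured TCP pose, the force and the opening at its end, in the units of the state.
- observe(): the state, without advancing time (a new reading comes with each control period).
- camera(name): name is "scene" or "top" or "wrist"; returns a dict with "color" (420x560x3 uint8, blue, green, red), "K" (3x3 intrinsics, pixels), "k1" (the pictures are not rectified: a ray, as slopes to the right and down, at radius r is drawn at 1 + k1 r^2 times it, then the intrinsics apply), "T" (4x4, takes a point from camera to world coordinates); the wrist camera has in their place "hand_eye" (4x4, takes a point from camera to tool coordinates, whose origin is the TCP and whose axes are the tool frame's). Camera axes: x right, y up, looking along -z (the intrinsics and any distortion apply to the point x, -y, -z); pixel columns grow to the right and rows downward; lengths in m; the calibration is good to about 2 mm. A picture is of the moment at which its call begins: read the wrist's pose just before it. There is no depth.
- sign_off(): hands the job in, once; it reports no verdict.
The state is a dict: "time_s": time; "qpos": joint angles; "qd": joint speeds; "effort": joint torques, N m; "tcp_pos": TCP position; "tcp_rot": TCP orientation; "ft_force": force on the tool from outside, world axes, zero at the start; "ft_torque": the same for the moment, N m; "opening": finger opening in m.
Only numpy, scipy, OpenCV 4.12 (cv2) and the standard library are available. Lean on these libraries where they do the work, as an engineer would, in place of code of your own. Each camera call takes 0.05 s, during which the arm holds its last target.

## Task

Nudge the white dissecting board along its holder with the fingertips until its two holes drop over the holder's two locating pins and the board lies flat and fully home on the low part of the holder. Only push it: do not pick the board up or lift it, and leave the beaker, the jar and the red case where they stand. Finish with the hand clear of everything.

Things in the scene. Friction and masses are not known exactly. Their poses are not given: they have to be found in the camera images.
- holder: (All sizes in mm.) Fixed grey-painted metal board holder, 277 long (x) by 140 wide (y), no side walls. Origin: on the bench top, midway between its two pins; z up, x from the high loading ledge to the low base. Low base: top 6 above the bench, x -68 to +87. Ledge: top 16 above the bench, x -190 to -68, ending in a square step. Pins at x = 0, y = +-36.
- pin_left (a point): Tip of the holder's steel pin at y = +36 in the holder frame, 15 above the bench (1 below the ledge top). Both pins: 10 in diameter for the first 3 above the low base, then a cone to a 3 wide tip 9 above the base. The board, pushed off the ledge, slides over the tips.
- pin_right (a point): Tip of the holder's like pin at y = -36 in the holder frame, 15 above the bench.
- board: Loose white plastic board 130 (x) by 110 (y) by 12 thick; its -x end is a flush dark steel strip 25 wide. 0.29 to 0.55 kg, centre of mass at x = -30. Origin: centre of the underside, z up. Starts flat on the ledge, steel end rearmost, within 0.2 rad of the holder's x, its middle 85 to 110 behind the pins and up to 14 to a side. Home: origin at 0, 0, 6 of the holder frame, within about 2, axes parallel.
- hole_left (a point): Centre of the board's hole at y = +36 (x = 0) in the board frame, at its top face, 12 above the underside. Both holes: plain, right through, 14 in diameter. When they reach the pins the board's rear edge has just left the ledge (3 before home) and the board drops 10, its top then 18 above the bench.
- hole_right (a point): Centre of the board's like hole at y = -36 (x = 0) in the board frame, at its top face.
- beaker: Open glass beaker, 64 across, 75 high, standing loose on the bench beside the holder. Origin: centre of its underside. Leave alone.
- jar: Closed amber specimen jar, 60 across, 80 high, standing loose on the bench beside the holder. Origin: centre of its underside. Leave alone.
- case: Closed red instrument case, 70 (its x) by 150 (its y) by 30 high, lying loose on the bench beyond the holder's low end. Origin: centre of its underside. Leave alone.
Mind the look-alikes: they are no part of the job. There is more than one size of the board; the one meant has the size given above.

How it is judged (in metres and radians):
At the end, for the whole second after the job is handed in: The board is at rest, flat on the low base (underside within 2.5 mm of it, tilt under 0.03 rad), with each hole over its own pin, left on left (centres within 4 mm seen from above) (z of board in the frame of holder below 0.0085 m and angle between the z axis of board and the z axis of holder, either way round below 0.03 rad and horizontal distance between hole_left and pin_left below 0.004 m and horizontal distance between hole_right and pin_right below 0.004 m and linear speed of board below 0.01 m/s); the robot touches nothing.
It fails at once if the board is picked up: its middle rises more than 12 mm above its start on the ledge (height (world z) of board above 0.028 m).
It fails at once if the board is tipped up more than 0.35 rad (angle between board's own z axis and vertical above 0.35 rad).
It fails at once if the beaker is shifted more than 20 mm or knocked over (distance of beaker from where it was at the start of the episode above 0.02 m or angle between beaker's own z axis and vertical above 0.3 rad).
It fails at once if the jar is shifted more than 20 mm or knocked over (distance of jar from where it was at the start of the episode above 0.02 m or angle between jar's own z axis and vertical above 0.3 rad).
It fails at once if the case is shifted more than 20 mm or knocked over (distance of case from where it was at the start of the episode above 0.02 m or angle between case's own z axis and vertical above 0.3 rad).
It also fails if it takes over 72 s, if anything falls off the work surface, if the arm or the gripper's body presses on something with over 40 N, if the wrist force passes 120 N, or if a joint passes its speed limit or range.

## Working session

There is one attempt and no reset: what is moved stays moved. The work goes in short steps, Python scripts to look and compute and a tool call to move; the robot and the scene stay as the last step left them, time stands still between calls to the robot, and variables do not carry over. Pictures are saved under pics/ and viewed, and the job is handed in when it is done.

Besides the shell and the picture viewer there is one more tool, called after "Emit:" as a command line: name --argument value ..., lists and objects as JSON in quotes. move_arm: Moves the arm, as the interface text tells. Its arguments: {"type":"object","properties":{"deltas":{"type":"array","items":{"type":"array"}},"squeeze":{"type":"number"}},"required":["deltas"]}

```bash
mkdir -p pics; ls
cat > h.py <<'E'
import numpy as np, cv2
from workcell import observe, camera, sign_off
def unproj(c,px,z,T=None):
    T=c["T"] if T is None else T
    K=np.array(c["K"]);k1=c["k1"]
    p=np.atleast_2d(np.array(px,float))
    n=cv2.undistortPoints(p.reshape(-1,1,2),K,np.array([k1,0,0,0,0.])).reshape(-1,2)
    d=np.c_[n[:,0],-n[:,1],-np.ones(len(n))]@np.array(T)[:3,:3].T
    o=np.array(T)[:3,3]
    return o+d*((z-o[2])/d[:,2])[:,None]
def proj(c,P,T=None):
    T=np.array(c["T"] if T is None else T)
    P=np.atleast_2d(P); q=(P-T[:3,3])@T[:3,:3]
    n=np.c_[q[:,0]/-q[:,2],q[:,1]/q[:,2]]
    r2=(n**2).sum(1,keepdims=True); n=n*(1+c["k1"]*r2)
    K=np.array(c["K"]); return n@K[:2,:2].T+K[:2,2]
E
python3 - <<'E'
from h import *
s=observe(); print(s["time_s"],s["tcp_pos"],s["opening"])
for n in ("scene","top","wrist"):
    c=camera(n); cv2.imwrite(f"pics/{n}0.png",c["color"]); print(n,c["K"],c["k1"],c.get("T",c.get("hand_eye")))
E
```

```text
pics
0.0 [ 0.19936306 -0.59201554  0.25267007] 0.0855279585750476
scene [[480.33415558   0.         275.90899325]
 [  0.         480.33415558 214.7060238 ]
 [  0.           0.           1.        ]] -0.12575203312176994 [[ 0.66053784 -0.57939888  0.47747952  1.1684117 ]
 [ 0.75076548  0.51515019 -0.41348697 -0.45352249]
 [-0.00639978  0.63159894  0.77526887  0.93804833]
 [ 0.          0.          0.          1.        ]]
top [[468.71544526   0.         273.42827393]
 [  0.         468.71544526 214.02676396]
 [  0.           0.           1.        ]] -0.11853330962562386 [[ 0.1268598   0.97127673 -0.20131594  0.40382582]
 [-0.99191681  0.12478416 -0.02302061  0.00855477]
 [ 0.00276166  0.20260905  0.97925581  1.1920848 ]
 [ 0.          0.          0.          1.        ]]
wrist [[341.61306677   0.         284.57384984]
 [  0.         341.61306677 205.01538302]
 [  0.           0.           1.        ]] -0.08821264038287277 [[ 9.99999923e-01 -3.92284077e-04 -3.26784068e-05 -6.01242658e-04]
 [-3.82556779e-04 -9.48919881e-01 -3.15516897e-01 -8.17887112e-02]
 [ 9.27630648e-05  3.15516885e-01 -9.48919958e-01 -1.22253664e-01]
 [ 0.00000000e+00  0.00000000e+00  0.00000000e+00  1.00000000e+00]]
```

View pics/scene0.png

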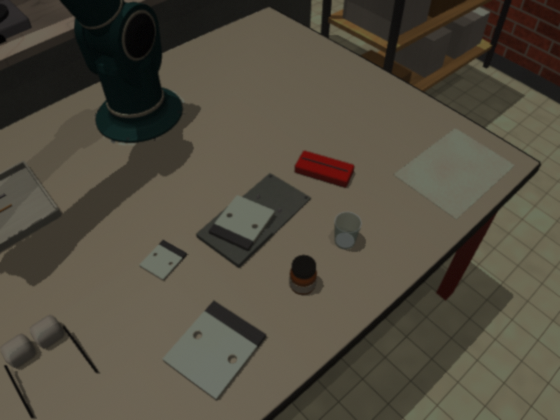

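View pics/top0.png

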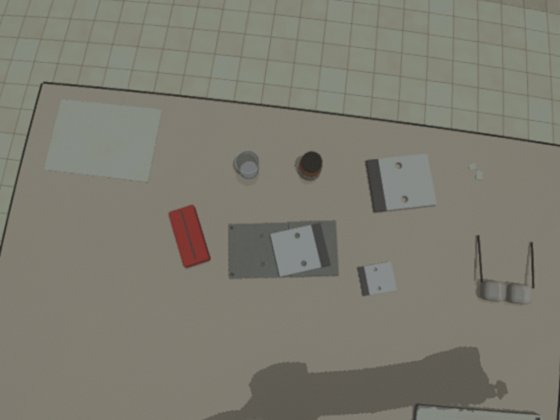

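The target candidates are the board on the holder at top (299,250), the large loose board at (401,183) and the small loose one at (378,278). The one on the holder should be it, so I'll enlarge and measure.

Run:
```python
from h import *
c=camera("top"); cv2.imwrite("pics/top_raw.png",c["color"])
im=c["color"][210:290,215:350]; im=cv2.convertScaleAbs(im,alpha=1.6,beta=20)
cv2.imwrite("pics/topz.png",cv2.resize(im,None,fx=5.9,fy=5.9,interpolation=cv2.INTER_CUBIC))
c=camera("scene"); 
im=c["color"][165:275,185:325]; im=cv2.convertScaleAbs(im,alpha=1.6,beta=20)
cv2.imwrite("pics/scz.png",cv2.resize(im,None,fx=5,fy=5,interpolation=cv2.INTER_CUBIC))
```

```text
(no output)
```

View pics/topz.png

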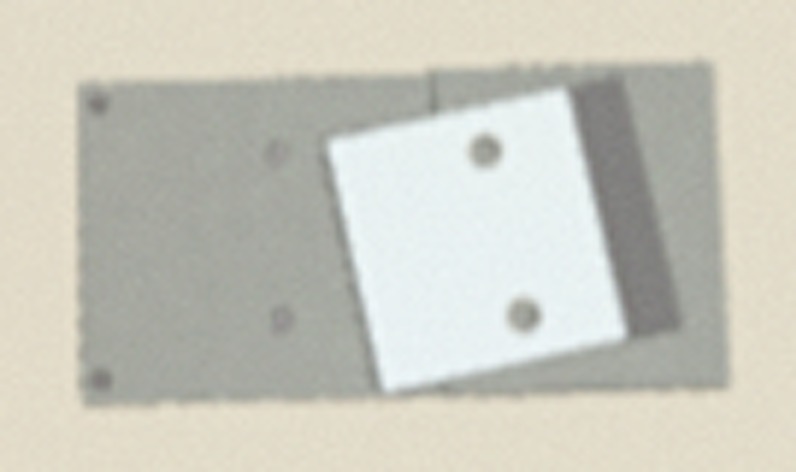

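View pics/scz.png

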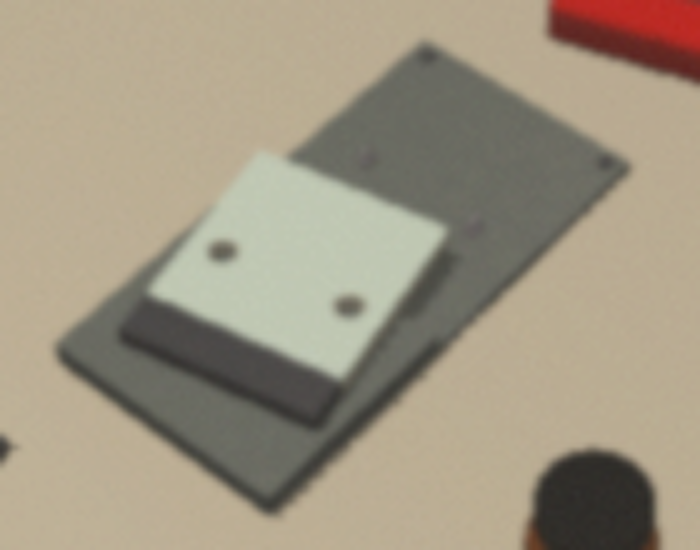

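```bash
cat > fit.py <<'E'
from h import *
from scipy.optimize import least_squares
# model points
def R2(t): return np.array([[np.cos(t),-np.sin(t)],[np.sin(t),np.cos(t)]])
def place(p,pts):
    pts=np.array(pts,float); o=pts.copy(); o[:,:2]=pts[:,:2]@R2(p[2]).T+p[:2]; return o
def fit(obs,x0):
    # obs: list of (cam, pts3 local mm (z world), px)
    def f(p): return np.concatenate([(proj(c,place(p,np.array(m)/1000.))-np.array(u)).ravel() for c,m,u in obs])
    r=least_squares(f,x0,loss="soft_l1"); return r.x, f(r.x)
E
python3 - <<'E'
from fit import *
ct=camera("top"); cs=camera("scene")
zt=lambda l:[(215-.5+(u+.5)/5.9+0,210-.5+(v+.5)/5.9) for u,v in l]
zs=lambda l:[(185-.5+(u+.5)/5,165-.5+(v+.5)/5) for u,v in l]
H=[(87,-70,6),(-190,-70,16),(-190,70,16),(87,70,6),(0,36,15),(0,-36,15)]
Ht=zt([(80,84),(713,64),(728,388),(84,404),(283,320),(278,152)])
Hs=zs([(628,165),(272,508),(60,348),(425,42),(370,158),(476,226)])
print(unproj(ct,Ht,0.01).round(3))
for o in ([(ct,H,Ht)],[(cs,H,Hs)],[(ct,H,Ht),(cs,H,Hs)]):
    p,r=fit(o,[.45,0,1.57]); print("holder",p.round(4),np.degrees(p[2]).round(2),r.round(1))
B=[(65,-55,28),(65,55,28),(-65,55,28),(-65,-55,28),(0,36,28),(0,-36,28)]
Bt=zt([(328,140),(385,392),(682,325),(622,78),(524,316),(485,151)])
Bs=zs([(447,231),(265,150),(123,328),(318,418),(222,251),(349,306)])
for o in ([(ct,B,Bt)],[(cs,B,Bs)],[(ct,B,Bt),(cs,B,Bs)]):
    p,r=fit(o,[.45,0,1.57]); print("board",p.round(4),np.degrees(p[2]).round(2),r.round(1))
for n,px in dict(beaker=(250,173),jar=(310,175)).items(): print(n,unproj(ct,[px],0.).round(3))
print("case",unproj(ct,[(170,212),(193,206),(209,260),(186,267)],.03).round(3))
b=unproj(ct,Bt,.028); print([np.linalg.norm(b[i]-b[j]).round(4) for i,j in ((0,1),(1,2),(2,3),(3,0),(4,5))])
E
```

```text
[[ 0.607  0.148  0.01 ]
 [ 0.65  -0.124  0.01 ]
 [ 0.511 -0.145  0.01 ]
 [ 0.47   0.127  0.01 ]
 [ 0.516  0.047  0.01 ]
 [ 0.588  0.059  0.01 ]]
holder [0.5514 0.053  1.7224] 98.69 [-0.3 -0.1  0.3  0.   0.5 -0.1 -0.6  0.2 -0.1 -0.1  0.1  0.1]
holder [0.558  0.0519 1.7335] 99.32 [ 1.2  0.2  0.1 -0.3 -0.7  0.7  0.1  0.2 -0.5 -0.4  0.1 -0.5]
holder [0.5541 0.053  1.7306] 99.16 [-0.3 -0.9  0.2 -1.6  0.8 -1.8 -0.2 -0.5  0.1 -1.2  0.2 -1.   0.5 -0.8
 -0.9 -1.7 -1.3 -0.7 -0.4 -0.8 -1.1 -1.5 -0.6 -1.6]
board [ 0.5629 -0.0416  1.9151] 109.73 [-0.2  0.1 -0.3  0.2  0.3  0.2  0.2 -0.4 -0.  -0.1  0.1 -0. ]
board [ 0.5664 -0.0408  1.9176] 109.87 [ 0.9 -0.4 -0.7 -0.1 -0.9  0.1 -0.4  0.2  0.5 -0.1  0.5  0. ]
board [ 0.5644 -0.0412  1.9173] 109.86 [-0.3 -0.5 -0.3 -0.4  0.3 -0.5  0.  -1.  -0.1 -0.7 -0.  -0.6  0.2 -0.8
 -1.3 -0.5 -1.5 -0.3 -1.1 -0.2 -0.1 -0.5 -0.2 -0.4]
beaker [[0.751 0.112 0.   ]]
jar [[ 0.766 -0.046  0.   ]]
case [[0.614 0.298 0.03 ]
 [0.637 0.242 0.03 ]
 [0.506 0.18  0.03 ]
 [0.482 0.234 0.03 ]]
[np.float64(0.1097), np.float64(0.1285), np.float64(0.1086), np.float64(0.1289), np.float64(0.0722)]
```

Run:
```python
from h import *
s=observe(); R=np.array(s["tcp_rot"]);print(s["time_s"],R.round(4),s["ft_force"])
a=np.radians(98.9); hx=np.array([np.cos(a),np.sin(a),0]);hy=np.array([-hx[1],hx[0],0])
Rt=np.c_[hy,hx,[0,0,-1]]
from scipy.spatial.transform import Rotation as Ro
print(Ro.from_matrix(R.T@Rt).as_rotvec(degrees=True))
h0=np.array([.5514,.053,0]); t=h0-0.27*hx+[0,0,.2]-s["tcp_pos"]; print(h0-.27*hx, R.T@t)
```

```text
0.35 [[ 3.191e-01 -9.477e-01 -1.000e-04]
 [-9.477e-01 -3.191e-01  3.000e-04]
 [-3.000e-04  0.000e+00 -1.000e+00]] [-0.29757949 -0.15906976  0.05674731]
[1.82694775e-02 1.33607215e-02 9.97081887e+01]
[ 0.5931718  -0.21374916  0.        ] [-0.23304416 -0.49394324  0.05319968]
```

```bash
cat > go.py <<'E'
import sys
from h import *
from scipy.spatial.transform import Rotation as Ro
H0=np.array([.5514,.053]);HA=98.7
def target(x,y,z,da=0):
    "TCP in holder frame (mm), z mm; da yaw offset deg"
    a=np.radians(HA); X=np.array([np.cos(a),np.sin(a)]);Y=np.array([-X[1],X[0]])
    p=np.r_[H0+x/1e3*X+y/1e3*Y,z/1e3]
    b=a+np.radians(da); X3=np.array([np.cos(b),np.sin(b),0]);Y3=np.array([-X3[1],X3[0],0])
    return p,np.c_[-Y3,-X3,[0,0,-1]]
def where(s):
    a=np.radians(HA);X=np.array([np.cos(a),np.sin(a)]);Y=np.array([-X[1],X[0]])
    d=np.array(s["tcp_pos"])[:2]-H0; return np.r_[d@X,d@Y,s["tcp_pos"][2]]*1e3
if __name__=="__main__":
    s=observe();R=np.array(s["tcp_rot"]);p,Rt=target(*map(float,sys.argv[1:]))
    print("t",s["time_s"],"at",where(s).round(1),"F",np.round(s["ft_force"],1),"open",round(s["opening"],4),"q7",s["qpos"][6])
    print("rot",Ro.from_matrix(R.T@Rt).as_rotvec(degrees=True).round(2),"shift",(R.T@(p-s["tcp_pos"])).round(4))
E
python3 go.py -120 0 220
```

```text
t 0.35 at [-584.6  445.5  253.1] F [-0.3 -0.2  0.1] open 0.0853 q7 -3.036591487559387
rot [-1.000e-02  2.000e-02 -8.009e+01] shift [-0.381  -0.5188  0.0333]
```

Emit:
move_arm --deltas '[[[0,0,-7],[-0.023,-0.032,0.002],1],[[0,0,-14],[-0.046,-0.064,0.004],1],[[0,0,-21],[-0.069,-0.096,0.006],1],[[0,0,-28],[-0.092,-0.128,0.008],1],[[0,0,-35],[-0.115,-0.16,0.01],1]]'

```text
time_s: 0.77
tcp_pos: [0.3151, -0.4305, 0.2432]
tcp_rot: [[0.809, -0.588, -0.0], [-0.588, -0.809, -0.0], [-0.0, 0.0, -1.0]]
ft_force: [0.8, -1.0, -0.0]
opening: 0.0851
```

```bash
python3 go.py -120 0 220
```

```text
t 0.7667 at [-442.2  306.8  243.2] F [ 0.8 -1.  -0. ] open 0.0851 q7 11.18578691277322
rot [ 1.000e-02  1.000e-02 -4.475e+01] shift [-0.009  -0.4448  0.0231]
```

Tracks well.

Emit:
move_arm --deltas '[[[0,0,-7],[0,-0.037,0.004],1],[[0,0,-14],[0,-0.075,0.008],1],[[0,0,-21],[0,-0.112,0.012],1],[[0,0,-28],[-0.002,-0.15,0.016],1],[[0,0,-35],[-0.003,-0.187,0.02],1]]'

```text
time_s: 1.18
tcp_pos: [0.4234, -0.2758, 0.2233]
tcp_rot: [[1.0, -0.012, 0.0], [-0.012, -1.0, -0.001], [0.0, 0.001, -1.0]]
ft_force: [-0.0, -0.4, -0.3]
opening: 0.0856
```

```bash
python3 go.py -120 0 220
```

```text
t 1.1833 at [-305.7  176.3  223.3] F [-0.  -0.4 -0.3] open 0.0856 q7 22.46888160319138
rot [ 0.03 -0.01 -9.4 ] shift [ 0.1435 -0.212   0.0032]
```

Emit:
move_arm --deltas '[[[0,0,-3],[0.024,-0.033,0.001],1],[[0,0,-6],[0.048,-0.066,0.002],1],[[0,0,-9.4],[0.072,-0.099,0.003],1],[[0,0,-9.4],[0.096,-0.132,0.003],1],[[0,0,-9.4],[0.12,-0.165,0.003],1]]'

```text
time_s: 1.6
tcp_pos: [0.5463, -0.1107, 0.2203]
tcp_rot: [[0.988, 0.151, 0.0], [0.151, -0.988, -0.001], [0.0, 0.001, -1.0]]
ft_force: [-0.0, -0.6, 0.6]
opening: 0.0852
```

Emit:
move_arm --deltas '[[[0,0,0],[0.012,-0.026,0],0.7],[[0,0,0],[0.016,-0.05,0],0.7],[[0,0,0],[0.016,-0.05,0],0.7],[[0,0,0],[0.016,-0.05,0],0.7]]'

```text
time_s: 1.93
tcp_pos: [0.5546, -0.0575, 0.2203]
tcp_rot: [[0.988, 0.154, 0.0], [0.154, -0.988, -0.001], [0.0, 0.001, -1.0]]
ft_force: [0.6, -0.6, -1.1]
opening: 0.06
```

```bash
python3 go.py -120 0 220
python3 - <<'E'
from h import *
import pickle
s=observe();c=camera("wrist");pickle.dump((s,c),open("w1.pkl","wb"));cv2.imwrite("pics/w1.png",cv2.convertScaleAbs(c["color"],alpha=1.4,beta=10))
E
```

```text
t 1.9333 at [-109.7   13.5  220.3] F [ 0.6 -0.6 -1.1] open 0.06 q7 0.7755404658183493
rot [ 0.03 -0.02  0.15] shift [0.0135 0.0103 0.0003]
```

View pics/w1.png

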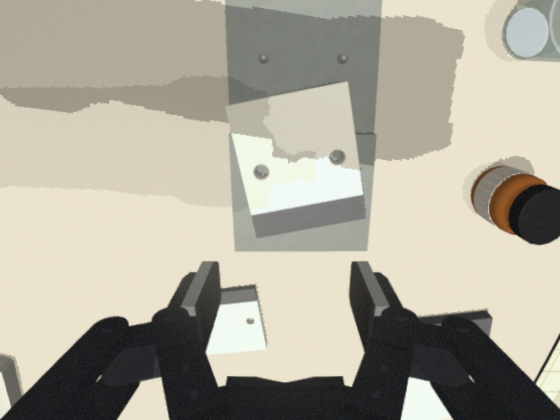

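The wrist view shows the pins at (264,59) and (342,59), the holes at (262,171) and (337,157), and the holder's rear corners at (235,251) and (367,250).

```bash
cat > wfit.py <<'E'
from fit import *
def wT(s,c):
    T=np.eye(4);T[:3,:3]=s["tcp_rot"];T[:3,3]=s["tcp_pos"];return T@np.array(c["hand_eye"])
def rel(h,b):
    d=R2(h[2]).T@(b[:2]-h[:2]); return d*1e3,np.degrees(b[2]-h[2])
E
python3 - <<'E'
from wfit import *
import pickle
s,c=pickle.load(open("w1.pkl","rb")); c["T"]=wT(s,c)
h,r=fit([(c,[(0,36,15),(0,-36,15),(-190,70,16),(-190,-70,16)],[(264,59),(342,59),(235,251),(367,250)])],[.55,.05,1.72]);print(h,np.degrees(h[2]),r.round(1))
b,r2=fit([(c,[(65,55,28),(65,-55,28),(-65,-55,28),(-65,55,28),(0,36,28),(0,-36,28)],[(227,107),(348,82),(365,218),(251,215),(262,171),(337,157)][:3]+[(257,237)]+[(262,171),(337,157)])],[.55,-.05,1.9]);print(b,r2.round(1)); print(rel(h,b))
im=cv2.convertScaleAbs(c["color"],alpha=1.4,beta=10)
for q in list(proj(c,place(b,np.array([(65,55,28),(65,-55,28),(-65,-55,28),(-65,55,28),(0,36,28),(0,-36,28)])/1e3)))+list(proj(c,place(h,np.array([(0,36,15),(0,-36,15),(-68,70,16),(-68,-70,16),(-190,70,16),(-190,-70,16)])/1e3))):
    cv2.circle(im,tuple(int(v) for v in q.round()),2,(0,0,255),-1)
cv2.imwrite("pics/w1f.png",cv2.resize(im[30:270,180:440],None,fx=3,fy=2.5) if 0 else cv2.resize(im[30:270,180:440],None,fx=2.5,fy=2.5))
E
```

```text
[0.55459338 0.055282   1.73065781] 99.15938834015633 [-1.  -0.4  1.  -0.4  0.1  0.6 -0.1  0.7]
[ 0.56651947 -0.03843534  1.91376075] [-0.9 -1.3  0.1 -0.2  0.6  0.  -0.2  0.3 -0.2  0.6  0.5  0.4]
(array([-94.42078646,   3.1440404 ]), np.float64(10.491025347686703))
```

View pics/w1f.png

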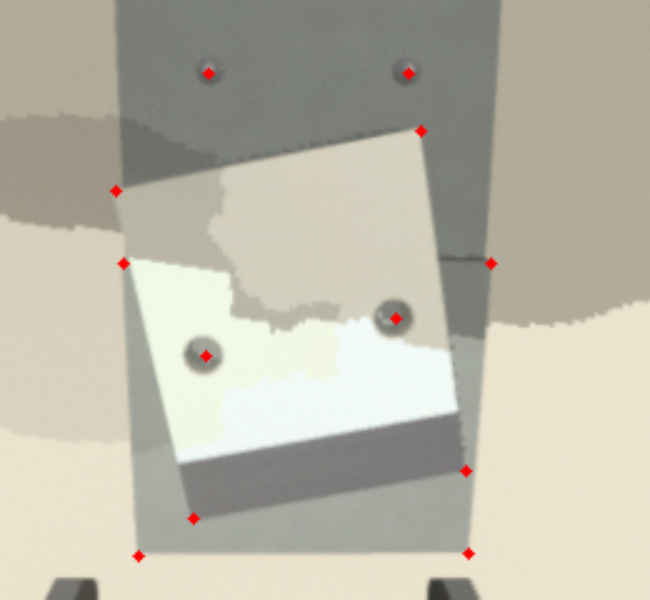

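```bash
sed -i 's/^H0=.*/H0=np.array([.5545,.0545]);HA=99.1/' go.py; python3 go.py -200 -3 120;python3 go.py -200 -3 40
```

```text
t 1.9833 at [-112.    17.9  220.2] F [-0.2 -0.8  0.6] open 0.0601 q7 0.7993373102936137
rot [ 0.06 -0.01 -0.37] shift [0.0215 0.0878 0.1003]
t 1.9833 at [-112.    17.9  220.2] F [-0.2 -0.8  0.6] open 0.0601 q7 0.7993373102936137
rot [ 0.06 -0.01 -0.37] shift [0.0215 0.0877 0.1803]
```

Emit:
move_arm --deltas '[[[0,0,-0.37],[0.006,0.025,0.015],0.7],[[0,0,-0.37],[0.012,0.05,0.03],0.7],[[0,0,-0.37],[0.018,0.075,0.055],0.7],[[0,0,-0.37],[0.0215,0.088,0.085],0.7],[[0,0,-0.37],[0.0215,0.088,0.11],0.7]]'

```text
time_s: 2.4
tcp_pos: [0.5889, -0.1481, 0.1084]
tcp_rot: [[0.988, 0.152, 0.0], [0.152, -0.988, -0.003], [-0.0, 0.003, -1.0]]
ft_force: [0.4, 0.3, -1.7]
opening: 0.0598
```

```bash
python3 go.py -200 -3 40
```

```text
t 2.4 at [-205.5   -2.   108.4] F [ 0.4  0.3 -1.7] open 0.0598 q7 5.112555743759168
rot [ 0.16  0.02 -0.34] shift [ 0.001  -0.0057  0.0684]
```

Emit:
move_arm --deltas '[[[0,0,-0.3],[0.001,-0.004,0.025],0.7],[[0,0,-0.3],[0.001,-0.004,0.045],0.7],[[0,0,-0.3],[0.001,-0.004,0.06],0.7],[[0,0,-0.3],[0.001,-0.004,0.068],0.7],[[0,0,-0.3],[0.001,-0.004,0.068],0.7]]'

```text
time_s: 2.82
tcp_pos: [0.5886, -0.1448, 0.0392]
tcp_rot: [[0.988, 0.157, -0.002], [0.157, -0.988, -0.003], [-0.002, 0.002, -1.0]]
ft_force: [0.1, -0.6, -0.1]
opening: 0.0599
```

```bash
python3 go.py -200 -3 40
python3 - <<'E'
from h import *
import pickle
s=observe();c=camera("wrist");pickle.dump((s,c),open("w2.pkl","wb"));cv2.imwrite("pics/w2.png",cv2.convertScaleAbs(c["color"],alpha=1.4,beta=10))
E
```

```text
t 2.8167 at [-202.2   -2.1   39.2] F [ 0.1 -0.6 -0.1] open 0.0599 q7 2.5921772066010695
rot [ 0.13  0.12 -0.09] shift [ 0.0009 -0.0022 -0.0008]
```

View pics/w2.png

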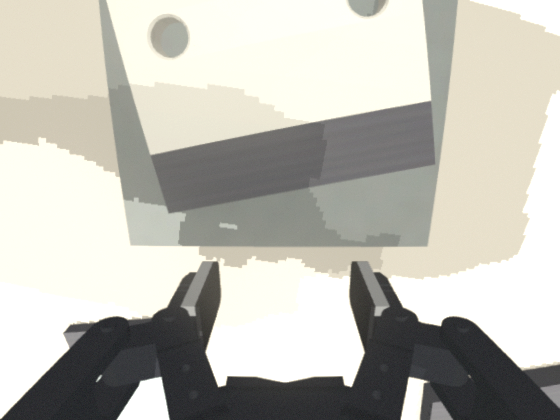

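The fingers are behind the rear edge, with tips at (205,262) and (365,262), and the rear-left corner at (168,212). Now I'll push along +x (tool −y).

Emit:
move_arm --deltas '[[[0,0,0],[0.0005,-0.007,-0.0005],0.7],[[0,0,0],[0.0005,-0.014,-0.0005],0.7],[[0,0,0],[0.0005,-0.02,-0.0005],0.7],[[0,0,0],[0.0005,-0.024,-0.0005],0.7],[[0,0,0],[0.0005,-0.028,-0.0005],0.7]]'

```text
time_s: 3.28
tcp_pos: [0.5855, -0.1164, 0.0414]
tcp_rot: [[0.988, 0.158, 0.0], [0.158, -0.987, -0.003], [-0.0, 0.003, -1.0]]
ft_force: [-0.2, -3.3, 2.0]
opening: 0.0594
```

Emit:
move_arm --deltas '[[[0,0,0],[0,-0.004,0],0.7],[[0,0,0],[0,-0.008,0],0.7],[[0,0,0],[0,-0.012,0],0.7],[[0,0,0],[0,-0.016,0],0.7],[[0,0,0],[0,-0.018,0],0.7]]'

```text
time_s: 3.7
tcp_pos: [0.5826, -0.0981, 0.0414]
tcp_rot: [[0.987, 0.158, 0.0], [0.158, -0.987, -0.003], [-0.0, 0.003, -1.0]]
ft_force: [0.1, -3.4, 0.8]
opening: 0.0593
```

```bash
python3 go.py -140 -3 40
python3 - <<'E'
from h import *
import pickle
s=observe();c=camera("wrist");pickle.dump((s,c),open("w3.pkl","wb"));cv2.imwrite("pics/w3.png",cv2.convertScaleAbs(c["color"],alpha=1.4,beta=10))
E
```

```text
t 3.7 at [-155.1   -3.6   41.4] F [ 0.1 -3.4  0.8] open 0.0593 q7 -2.000724063769035
rot [ 0.19  0.02 -0.02] shift [-0.0006 -0.0151  0.0013]
```

View pics/w3.png

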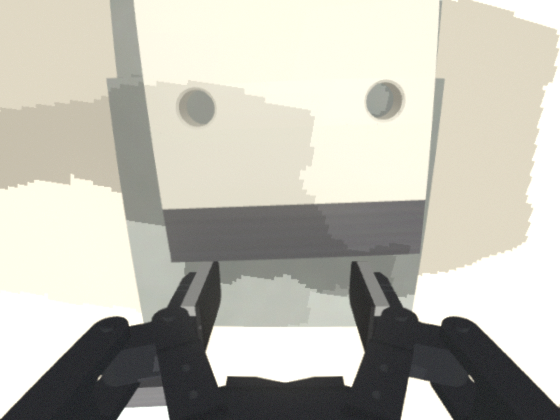

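Emit:
move_arm --deltas '[[[0,0,0],[0,-0.003,0.0005],0.7],[[0,0,0],[0,-0.006,0.0005],0.7],[[0,0,0],[0,-0.009,0.0005],0.7],[[0,0,0],[0,-0.011,0.0005],0.7],[[0,0,0],[0,-0.011,0.0005],0.7]]'

```text
time_s: 4.17
tcp_pos: [0.5808, -0.0862, 0.0408]
tcp_rot: [[0.987, 0.159, 0.0], [0.159, -0.987, -0.003], [-0.0, 0.003, -1.0]]
ft_force: [0.0, 0.2, -0.2]
opening: 0.0598
```

```bash
python3 go.py -140 -3 40
python3 - <<'E'
from h import *
import pickle
s=observe();c=camera("wrist");pickle.dump((s,c),open("w4.pkl","wb"));cv2.imwrite("pics/w4.png",cv2.convertScaleAbs(c["color"],alpha=1.4,beta=10))
c=camera("top");im=cv2.convertScaleAbs(c["color"][210:290,215:350],alpha=1.6,beta=20)
cv2.imwrite("pics/top4.png",cv2.resize(im,None,fx=5.9,fy=5.9,interpolation=cv2.INTER_CUBIC))
E
```

```text
t 4.1667 at [-143.1   -3.7   40.8] F [ 0.   0.2 -0.2] open 0.0598 q7 -3.1476482119787215
rot [0.16 0.01 0.04] shift [-0.0007 -0.0031  0.0008]
```

View pics/w4.png

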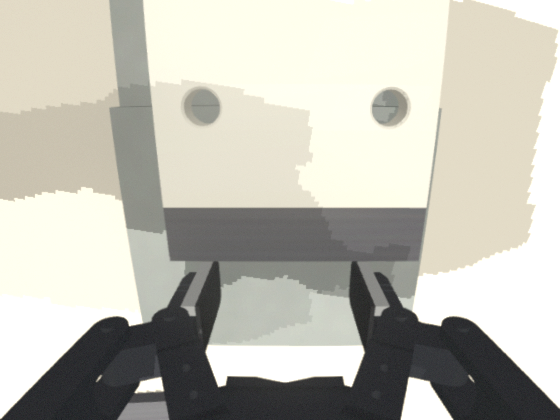

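View pics/top4.png

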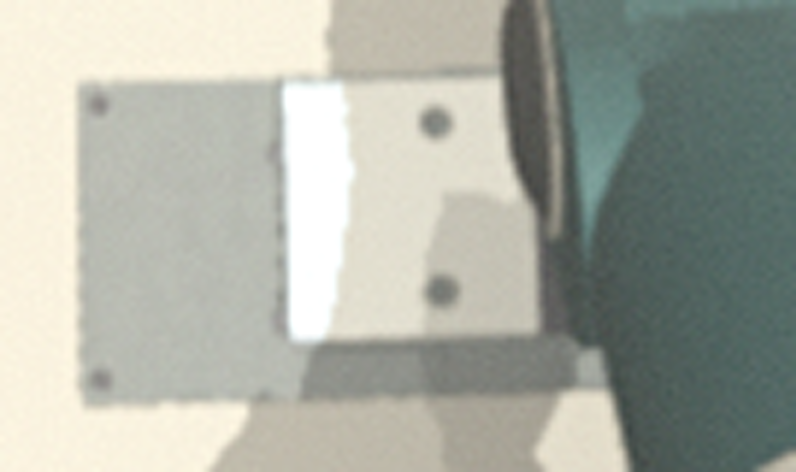

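Run:
```python
from wfit import *
import pickle
s,c=pickle.load(open("w4.pkl","rb")); c["T"]=wT(s,c)
h,r=fit([(c,[(-68,70,16),(-68,-70,16),(-190,70,16),(-190,-70,16)],[(110,107),(440,107),(140,346),(415,346)])],[.55,.05,1.72]);print(h,np.degrees(h[2]),r.round(1))
b,r2=fit([(c,[(0,36,28),(0,-36,28),(-40,-55,28),(-40,55,28),(-65,-55,28),(-65,55,28)],[(202,106),(390,106),(427,208),(163,208),(420,260),(171,260)])],[.55,-.05,1.72]);print(b,r2.round(1)); print(rel(h,b))
ct=camera("top");zt=lambda l:[(215-.5+(u+.5)/5.9+0,210-.5+(v+.5)/5.9) for u,v in l]
b,r=fit([(ct,[(65,-55,28),(65,55,28),(0,36,28),(0,-36,28)],zt([(284,84),(289,341),(440,291),(435,122)]))],[.55,-.05,1.72]); print(r.round(1),rel(np.array([.5514,.053,1.7224]),b))
```

```text
[0.55411981 0.0560906  1.72905125] 99.06733900479476 [ 0.4  0.5 -0.4  0.5  7.5 -4.5 -9.3 -3.9]
[ 0.57351129 -0.00998147  1.73228686] [ 0.8  2.1 -0.4  2.1 -1.7 -1.9  2.1 -1.4 -2.2 -1.   0.6 -0.3]
(array([-68.30242244,  -8.73652048]), np.float64(0.18538672853204208))
[-0.3 -0.1 -0.1 -0.1  0.2  0.   0.1  0.2] (array([-67.59203153,  -8.99644671]), np.float64(0.18531815947509725))
```

Now the board is square, at x −68, y −8.9. I'll steer it diagonally (+y is tool −x) using contact friction.

Emit:
move_arm --deltas '[[[0,0,0],[0,-0.003,0.0005],0.7],[[0,0,0],[-0.0006,-0.006,0.0005],0.7],[[0,0,0],[-0.0014,-0.01,0.0005],0.7],[[0,0,0],[-0.0022,-0.014,0.0005],0.7],[[0,0,0],[-0.003,-0.018,0.0005],0.7]]'

```text
time_s: 4.73
tcp_pos: [0.5749, -0.0689, 0.0403]
tcp_rot: [[0.987, 0.159, 0.0], [0.159, -0.987, -0.003], [-0.0, 0.003, -1.0]]
ft_force: [1.1, -4.4, 2.5]
opening: 0.0597
```

```bash
python3 go.py -120 -1 40
python3 - <<'E'
from h import *
import pickle
s=observe();c=camera("wrist");pickle.dump((s,c),open("w5.pkl","wb"));cv2.imwrite("pics/w5.png",cv2.convertScaleAbs(c["color"],alpha=1.4,beta=10))
c=camera("top");im=cv2.convertScaleAbs(c["color"][210:290,215:350],alpha=1.6,beta=20)
cv2.imwrite("pics/top5.png",cv2.resize(im,None,fx=5.9,fy=5.9,interpolation=cv2.INTER_CUBIC))
E
```

```text
t 4.7333 at [-125.1   -0.6   40.3] F [ 1.1 -4.4  2.5] open 0.0597 q7 -5.00006986403986
rot [0.17 0.01 0.02] shift [ 0.0004 -0.0051  0.0003]
```

View pics/w5.png

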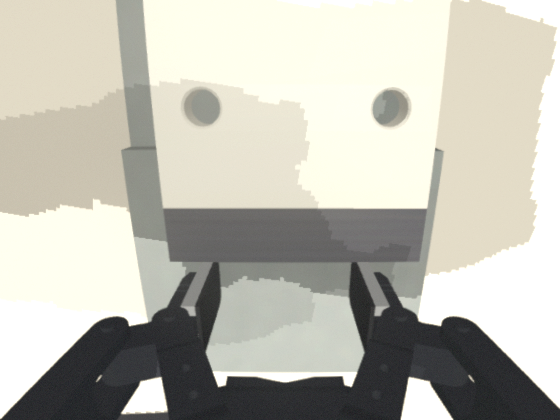

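View pics/top5.png

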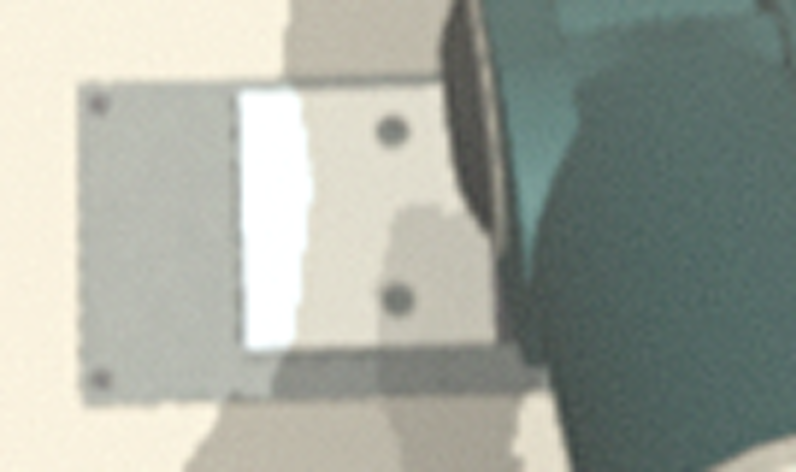

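The hole pixels haven't moved in the wrist view, (202,106) and (390,106), so the board is sticking to the fingers. I'll carry on the same way.

Emit:
move_arm --deltas '[[[0,0,0],[-0.0006,-0.004,0],0.7],[[0,0,0],[-0.0014,-0.008,0],0.7],[[0,0,0],[-0.0022,-0.012,0],0.7],[[0,0,0],[-0.003,-0.016,0],0.7],[[0,0,0],[-0.0038,-0.02,0],0.7]]'

```text
time_s: 5.25
tcp_pos: [0.5677, -0.0488, 0.0403]
tcp_rot: [[0.987, 0.16, 0.0], [0.16, -0.987, -0.003], [-0.0, 0.003, -1.0]]
ft_force: [0.6, -4.7, 3.7]
opening: 0.0598
```

```bash
python3 go.py -100 3 40
python3 - <<'E'
from h import *
import pickle
s=observe();c=camera("wrist");pickle.dump((s,c),open("w6.pkl","wb"));cv2.imwrite("pics/w6.png",cv2.convertScaleAbs(c["color"],alpha=1.4,beta=10))
c=camera("top");im=cv2.convertScaleAbs(c["color"][210:290,215:350],alpha=1.6,beta=20)
cv2.imwrite("pics/top6.png",cv2.resize(im,None,fx=5.9,fy=5.9,interpolation=cv2.INTER_CUBIC))
E
```

```text
t 5.25 at [-104.1    3.3   40.3] F [ 0.6 -4.7  3.7] open 0.0598 q7 -7.079754893982709
rot [0.14 0.02 0.08] shift [ 0.0003 -0.0041  0.0003]
```

View pics/w6.png

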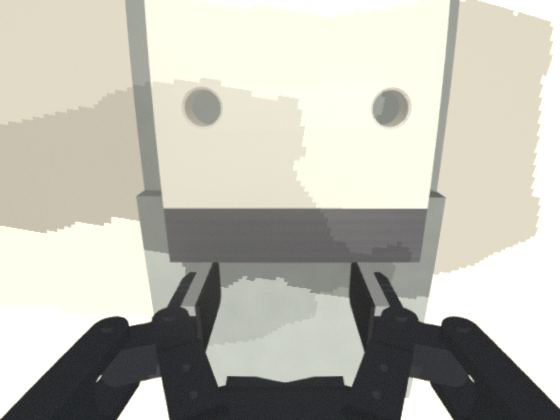

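View pics/top6.png

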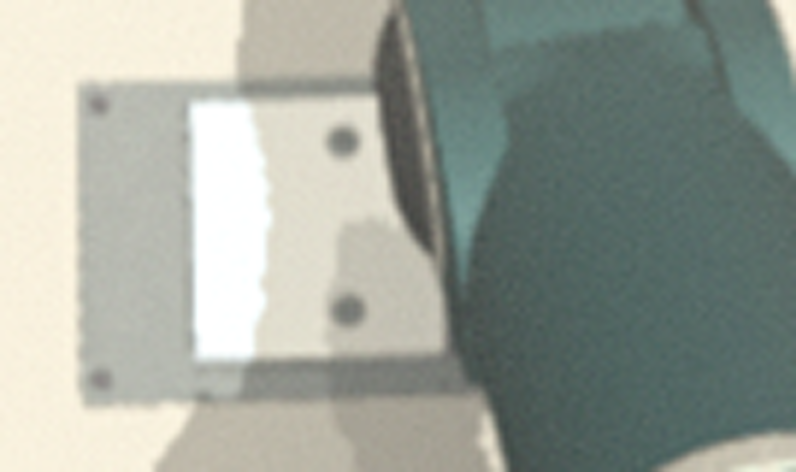

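Run:
```python
from wfit import *
import pickle
s,c=pickle.load(open("w6.pkl","rb")); c["T"]=wT(s,c)
A=unproj(c,[(138.5,195),(442,196)],.016); B=unproj(c,[(163.5,208.5),(427.5,208.5)],.028);C=unproj(c,[(203,107),(391,107)],.028)
Ri=np.array(s["tcp_rot"])[:,:2]
f=lambda P:((P-s["tcp_pos"])@Ri*1e3).round(1)
print(f(A),f(B),f(C))
ct=camera("top");zt=lambda l:[(215-.5+(u+.5)/5.9+0,210-.5+(v+.5)/5.9) for u,v in l]
b,r=fit([(ct,[(65,-55,28),(65,55,28),(0,36,28),(0,-36,28)],zt([(190,98),(195,358),(347,311),(342,142)]))],[.55,-.05,1.72]); print(r.round(1),rel(np.array([.5514,.053,1.7224]),b))
```

```text
[[-66.  -38. ]
 [ 72.4 -37.6]] [[-50.6 -35.7]
 [ 60.9 -35.7]] [[-30.8 -76.8]
 [ 41.3 -77. ]]
[ 0.1  0.4 -0.3  0.   0.  -0.2  0.2 -0.2] (array([-27.77348375,  -2.1619666 ]), np.float64(-0.12028711179119966))
```

Emit:
move_arm --deltas '[[[0,0,0],[-0.0004,-0.003,0],0.7],[[0,0,0],[-0.0009,-0.006,0],0.7],[[0,0,0],[-0.0014,-0.009,0],0.7],[[0,0,0],[-0.0019,-0.012,0],0.7],[[0,0,0],[-0.0021,-0.014,0],0.7]]'

```text
time_s: 5.82
tcp_pos: [0.5628, -0.0343, 0.04]
tcp_rot: [[0.987, 0.161, -0.001], [0.161, -0.987, -0.002], [-0.001, 0.002, -1.0]]
ft_force: [0.0, -2.2, -1.6]
opening: 0.0595
```

```bash
python3 go.py -90 5 40
python3 - <<'E'
from h import *
import pickle
s=observe();c=camera("wrist");pickle.dump((s,c),open("w7.pkl","wb"));cv2.imwrite("pics/w7.png",cv2.convertScaleAbs(c["color"],alpha=1.4,beta=10))
c=camera("top");im=cv2.convertScaleAbs(c["color"][210:290,215:350],alpha=1.6,beta=20)
cv2.imwrite("pics/top7.png",cv2.resize(im,None,fx=5.9,fy=5.9,interpolation=cv2.INTER_CUBIC))
E
```

```text
t 5.8167 at [-89.    5.8  40. ] F [ 0.  -2.2 -1.6] open 0.0595 q7 -8.534240284006673
rot [0.09 0.07 0.15] shift [ 0.0008  0.001  -0.    ]
```

View pics/w7.png

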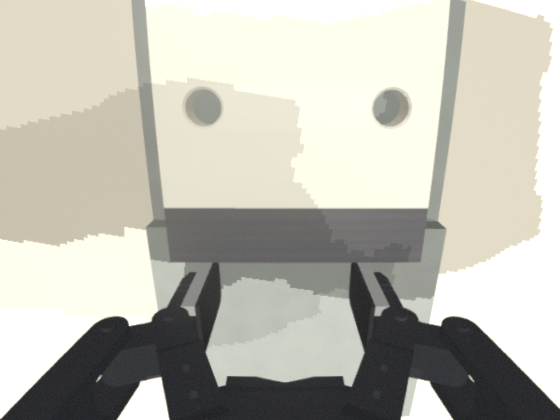

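View pics/top7.png

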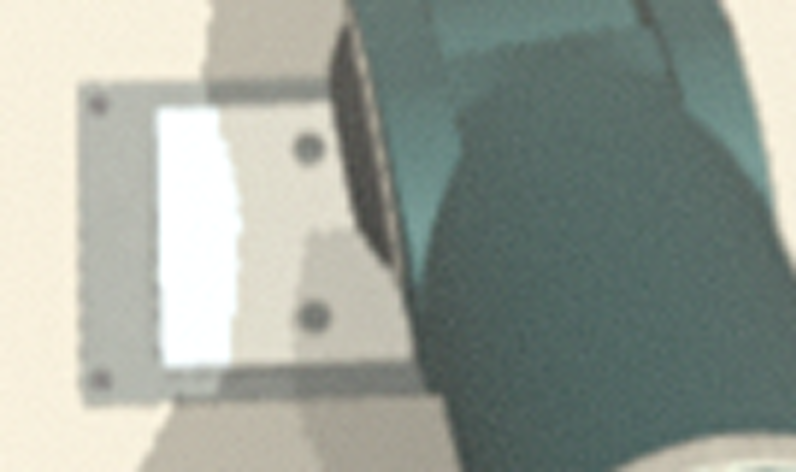

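Run:
```python
from wfit import *
import pickle
s,c=pickle.load(open("w7.pkl","rb")); c["T"]=wT(s,c)
A=unproj(c,[(148,230),(444.5,230)],.016); B=unproj(c,[(164,208.5),(428,208.5)],.028);C=unproj(c,[(204,107),(391,107)],.028)
Ri=np.array(s["tcp_rot"])[:,:2]
f=lambda P:((P-s["tcp_pos"])@Ri*1e3).round(1)
print(f(A),f(B),f(C))
ct=camera("top");zt=lambda l:[(215-.5+(u+.5)/5.9+0,210-.5+(v+.5)/5.9) for u,v in l]
b,r=fit([(ct,[(65,-55,28),(65,55,28),(0,36,28),(0,-36,28)],zt([(157,105),(162,366),(314,317),(308,149)]))],[.55,-.05,1.72]); print(r.round(1),rel(np.array([.5514,.053,1.7224]),b))
g=c["color"];cv2.imwrite("pics/w7z.png",cv2.resize(cv2.convertScaleAbs(g[195:245,130:460],alpha=2.),None,fx=2.4,fy=4,interpolation=cv2.INTER_CUBIC))
```

```text
[[-63.7 -20.9]
 [ 76.  -20.9]] [[-50.3 -35.8]
 [ 61.  -35.8]] [[-30.4 -76.8]
 [ 41.2 -77. ]]
[-0.   0.5 -0.3 -0.1  0.  -0.1  0.3 -0.2] (array([-13.63238724,   0.34309798]), np.float64(0.1624118795848213))
```

View pics/w7z.png

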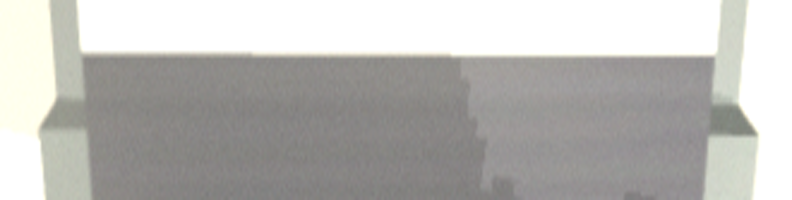

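Emit:
move_arm --deltas '[[[0,0,0],[0.0004,0.003,0],0.7],[[0,0,0],[0.0004,0.003,0.001],0.7],[[0,0,0],[0.0004,0.003,0.002],0.7],[[0,0,0],[0.0004,0.003,0.002],0.7],[[0,0,0],[0.0004,0.003,0.002],0.7]]'

```text
time_s: 6.38
tcp_pos: [0.5638, -0.0373, 0.038]
tcp_rot: [[0.987, 0.161, -0.001], [0.161, -0.987, -0.002], [-0.001, 0.001, -1.0]]
ft_force: [0.1, 0.4, -0.0]
opening: 0.0596
```

Emit:
move_arm --deltas '[[[0,0,0],[0,0,0.0005],0.7],[[0,0,0],[0,0,0.001],0.7],[[0,0,0],[0,0,0.001],0.7],[[0,0,0],[0,0,0.001],0.7]]'

```text
time_s: 6.72
tcp_pos: [0.5638, -0.0373, 0.0369]
tcp_rot: [[0.987, 0.161, -0.001], [0.161, -0.987, -0.001], [-0.001, 0.001, -1.0]]
ft_force: [-0.3, 0.5, -0.2]
opening: 0.0596
```

Emit:
move_arm --deltas '[[[0,0,0],[0,0,0.0005],0.7],[[0,0,0],[0,0,0.001],0.7],[[0,0,0],[0,0,0.001],0.7],[[0,0,0],[0,0,0.001],0.7]]'

```text
time_s: 7.05
tcp_pos: [0.5638, -0.0373, 0.0359]
tcp_rot: [[0.987, 0.161, -0.001], [0.161, -0.987, -0.002], [-0.001, 0.001, -1.0]]
ft_force: [0.0, -0.6, 0.5]
opening: 0.06
```

Emit:
move_arm --deltas '[[[0,0,0],[0,0,0.0005],0.7],[[0,0,0],[0,0,0.001],0.7],[[0,0,0],[0,0,0.001],0.7],[[0,0,0],[0,0,0.001],0.7]]'

```text
time_s: 7.38
tcp_pos: [0.5637, -0.0373, 0.0349]
tcp_rot: [[0.987, 0.161, -0.001], [0.161, -0.987, -0.001], [-0.001, 0.001, -1.0]]
ft_force: [-0.3, -0.4, 0.4]
opening: 0.0597
```

Emit:
move_arm --deltas '[[[0,0,0],[0,0,0.0005],0.7],[[0,0,0],[0,0,0.001],0.7],[[0,0,0],[0,0,0.001],0.7],[[0,0,0],[0,0,0.001],0.7]]'

```text
time_s: 7.72
tcp_pos: [0.5637, -0.0373, 0.0338]
tcp_rot: [[0.987, 0.161, -0.001], [0.161, -0.987, -0.002], [-0.001, 0.001, -1.0]]
ft_force: [-0.4, -0.1, -0.0]
opening: 0.0597
```

Emit:
move_arm --deltas '[[[0,0,0],[0,0,0.0005],0.7],[[0,0,0],[0,0,0.001],0.7],[[0,0,0],[0,0,0.001],0.7],[[0,0,0],[0,0,0.001],0.7]]'

```text
time_s: 8.05
tcp_pos: [0.5638, -0.0373, 0.033]
tcp_rot: [[0.987, 0.161, -0.001], [0.161, -0.987, -0.002], [-0.001, 0.001, -1.0]]
ft_force: [-1.0, 0.1, 5.7]
opening: 0.0596
```

The fingertips touched the ledge at TCP z≈0.033. I'll raise about 0.9 mm and push on slowly.

Emit:
move_arm --deltas '[[[0,0,0],[0,0,-0.001],0.7],[[0,0,0],[0,-0.002,-0.001],0.7],[[0,0,0],[0,-0.004,-0.001],0.7],[[0,0,0],[0,-0.006,-0.001],0.7],[[0,0,0],[0,-0.009,-0.001],0.7]]'

```text
time_s: 8.47
tcp_pos: [0.5624, -0.0287, 0.0341]
tcp_rot: [[0.987, 0.16, -0.001], [0.16, -0.987, -0.002], [-0.001, 0.002, -1.0]]
ft_force: [0.2, -2.3, -0.0]
opening: 0.0597
```

```bash
python3 go.py -85 5 34
python3 - <<'E'
from h import *
import pickle
s=observe();c=camera("wrist");pickle.dump((s,c),open("w8.pkl","wb"));cv2.imwrite("pics/w8.png",cv2.convertScaleAbs(c["color"],alpha=1.4,beta=10))
E
```

```text
t 8.4667 at [-83.4   5.3  34.1] F [ 0.2 -2.3 -0. ] open 0.0597 q7 -9.41973682324375
rot [0.11 0.06 0.13] shift [0.0003 0.0016 0.0001]
```

View pics/w8.png

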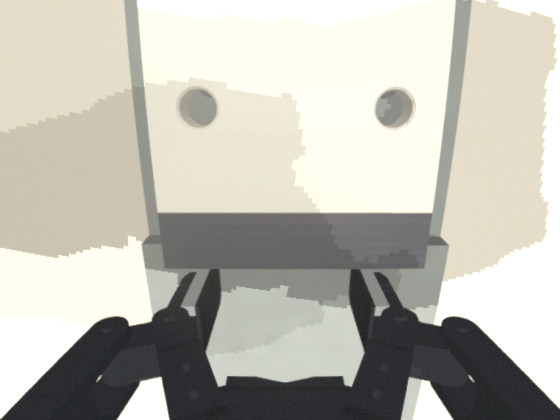

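Emit:
move_arm --deltas '[[[0,0,0],[0.0001,-0.001,0],0.7],[[0,0,0],[0.0002,-0.002,0],0.7],[[0,0,0],[0.0003,-0.003,0],0.7],[[0,0,0],[0.0003,-0.004,0],0.7],[[0,0,0],[0.0003,-0.005,0],0.7]]'

```text
time_s: 8.93
tcp_pos: [0.5617, -0.0224, 0.034]
tcp_rot: [[0.987, 0.161, -0.001], [0.161, -0.987, -0.001], [-0.001, 0.001, -1.0]]
ft_force: [0.5, 0.7, -0.3]
opening: 0.0599
```

```bash
python3 go.py -80 5 34
python3 - <<'E'
from h import *
import pickle
s=observe();c=camera("wrist");pickle.dump((s,c),open("w9.pkl","wb"));cv2.imwrite("pics/w9.png",cv2.convertScaleAbs(c["color"],alpha=1.4,beta=10))
E
```

```text
t 8.9333 at [-77.1   5.   34. ] F [ 0.5  0.7 -0.3] open 0.0599 q7 -9.980184274320935
rot [0.06 0.07 0.19] shift [0.     0.0029 0.    ]
```

View pics/w9.png

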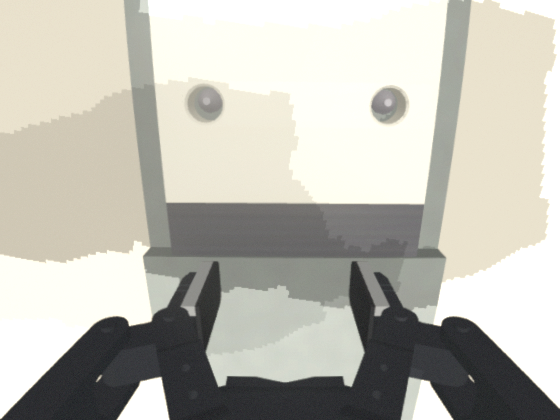

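It dropped; both pins show inside the holes at (206,102) and (389,103). I'll back off and inspect.

Emit:
move_arm --deltas '[[[0,0,0],[0,0.006,-0.004],0.7],[[0,0,0],[0,0.012,-0.02],0.7],[[0,0,0],[0,0.012,-0.05],0.7],[[0,0,0],[0,0.006,-0.08],0.7],[[0,0,0],[0,0.0,-0.09],0.7]]'

```text
time_s: 9.4
tcp_pos: [0.5632, -0.0226, 0.1279]
tcp_rot: [[0.987, 0.161, 0.003], [0.161, -0.987, -0.002], [0.003, 0.002, -1.0]]
ft_force: [1.4, -0.0, 0.8]
opening: 0.0594
```

Emit:
move_arm --deltas '[[[0,0,0],[0,-0.01,0],0.7],[[0,0,0],[0,-0.01,0],0.7],[[0,0,0],[0,-0.01,0],0.7]]'

```text
time_s: 9.65
tcp_pos: [0.5612, -0.0123, 0.1271]
tcp_rot: [[0.987, 0.162, 0.002], [0.162, -0.987, -0.002], [0.002, 0.002, -1.0]]
ft_force: [0.4, -0.0, -1.2]
opening: 0.0599
```

```bash
python3 go.py -80 5 124
python3 - <<'E'
from h import *
import pickle
s=observe();c=camera("wrist");pickle.dump((s,c),open("w10.pkl","wb"));cv2.imwrite("pics/w10.png",cv2.convertScaleAbs(c["color"],alpha=1.4,beta=10))
c=camera("scene");im=cv2.convertScaleAbs(c["color"][165:275,185:325],alpha=1.6,beta=20)
cv2.imwrite("pics/sc10.png",cv2.resize(im,None,fx=5,fy=5,interpolation=cv2.INTER_CUBIC))
E
```

```text
t 9.65 at [-67.    4.  127.1] F [ 0.4 -0.  -1.2] open 0.0599 q7 -7.091859707293219
rot [ 0.11 -0.11  0.2 ] shift [-0.0011  0.0129  0.0032]
```

View pics/w10.png

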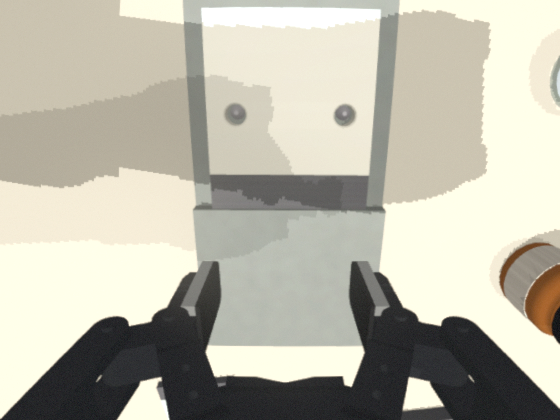

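View pics/sc10.png

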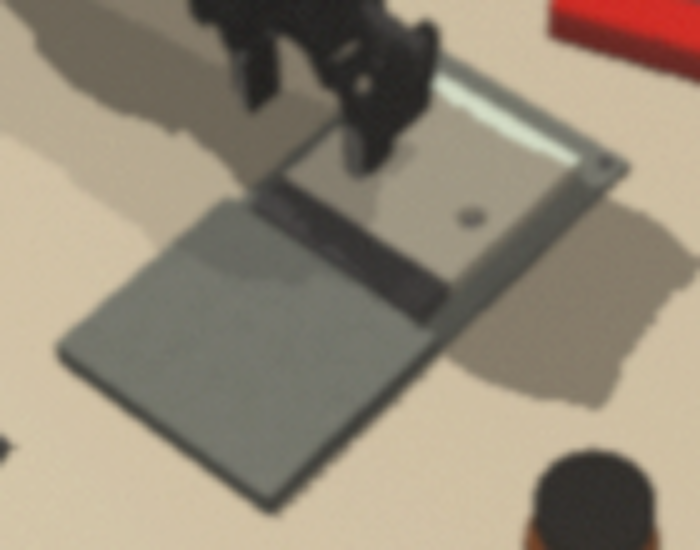

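Run:
```python
from wfit import *
import pickle
s,c=pickle.load(open("w10.pkl","rb")); c["T"]=wT(s,c)
g=cv2.convertScaleAbs(c["color"],alpha=1.4,beta=0)
a=cv2.resize(g[95:135,215:255],None,fx=9,fy=9,interpolation=cv2.INTER_CUBIC);b=cv2.resize(g[95:135,325:365],None,fx=9,fy=9,interpolation=cv2.INTER_CUBIC)
d=cv2.resize(g[165:225,190:390],None,fx=3.6,fy=3.6,interpolation=cv2.INTER_CUBIC)
cv2.imwrite("pics/w10z.png",np.vstack([np.hstack([a,b]),d]))
```

```text
(no output)
```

View pics/w10z.png

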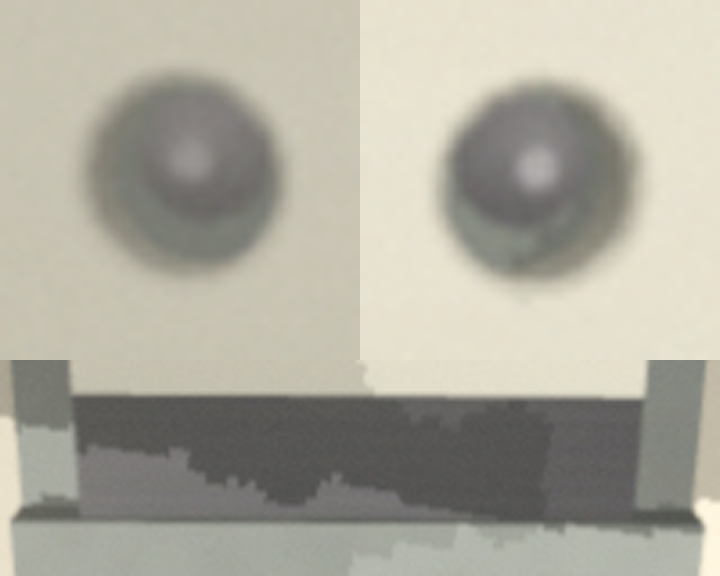

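Run:
```python
from wfit import *
import pickle
s,c=pickle.load(open("w10.pkl","rb")); c["T"]=wT(s,c)
q=lambda u,v,x0:(x0-.5+(u+.5)/9,95-.5+(v+.5)/9)
P=unproj(c,[q(190,160,215),q(180,168,325)],.015)
Ri=np.array(s["tcp_rot"])[:,:2]; f=lambda P:((P-s["tcp_pos"])@Ri*1e3).round(1)
print("pins",f(P))
for z in (.018,.022): H=unproj(c,[q(185,173,215),q(180,180,325)],z);print("hole",z,f(H),np.linalg.norm(H[0]-H[1])); print((np.array(f(P))-f(H)))
# rear edge/strip edge/front edge distances given z
d=lambda u,v:(190-.5+(u+.5)/3.6,165-.5+(v-360+.5)/3.6)
for z in (.018,.022):
  E=unproj(c,[d(73,396),d(645,399),d(80,520),d(637,520),(202,9),(380,9)],z); print(f(E).tolist())
print("width",[ (z,np.linalg.norm(np.diff(unproj(c,[d(73,396),d(645,399)],z),axis=0))) for z in (.018,.028)])
print("step",f(unproj(c,[d(12,523),d(703,527)],.016)))
```

```text
pins [[-32.1 -69.2]
 [ 40.7 -68.7]]
hole 0.018 [[-32.1 -68.4]
 [ 40.2 -68. ]] 0.07233117197181146
[[ 0.  -0.8]
 [ 0.5 -0.7]]
hole 0.022 [[-31.5 -68.7]
 [ 39.5 -68.3]] 0.07107996079303612
[[-0.6 -0.5]
 [ 1.2 -0.4]]
[[-51.4, -27.2], [59.4, -26.6], [-51.7, -1.9], [59.7, -1.8], [-50.5, -132.6], [59.6, -132.9]]
[[-50.5, -28.2], [58.4, -27.6], [-50.8, -3.2], [58.7, -3.2], [-49.6, -131.7], [58.6, -132.1]]
width [(0.018, np.float64(0.11082156244599553)), (0.028, np.float64(0.10602898222083988))]
step [[-66.1  -0.5]
 [ 73.9   0.5]]
```

Holes and pins agree to about 1 mm. I'll check seating by touch: lower the same fingertip opening onto the steel strip. The 16 mm ledge was touched at TCP z≈0.033, so a seated board (18 mm) should touch at ≈0.0353.

Emit:
move_arm --deltas '[[[0,0,0],[0.004,-0.008,0.02],0.7],[[0,0,0],[0.004,-0.015,0.045],0.7],[[0,0,0],[0.004,-0.015,0.07],0.7],[[0,0,0],[0.004,-0.015,0.082],0.7],[[0,0,0],[0.004,-0.015,0.085],0.7]]'

```text
time_s: 10.17
tcp_pos: [0.5612, 0.002, 0.0389]
tcp_rot: [[0.987, 0.161, -0.003], [0.161, -0.987, -0.002], [-0.003, 0.001, -1.0]]
ft_force: [-0.4, -0.0, 0.4]
opening: 0.0596
```

Emit:
move_arm --deltas '[[[0,0,0],[0,0,0.001],0.7],[[0,0,0],[0,0,0.002],0.7],[[0,0,0],[0,0,0.002],0.7]]'

```text
time_s: 10.42
tcp_pos: [0.5616, 0.0017, 0.0376]
tcp_rot: [[0.987, 0.16, -0.002], [0.16, -0.987, -0.002], [-0.003, 0.001, -1.0]]
ft_force: [0.5, 0.1, 0.7]
opening: 0.0598
```

Emit:
move_arm --deltas '[[[0,0,0],[0,0,0.001],0.7],[[0,0,0],[0,0,0.0015],0.7],[[0,0,0],[0,0,0.0015],0.7]]'

```text
time_s: 10.67
tcp_pos: [0.5619, 0.0016, 0.0366]
tcp_rot: [[0.987, 0.16, -0.001], [0.16, -0.987, -0.002], [-0.002, 0.002, -1.0]]
ft_force: [-1.1, 1.0, 0.7]
opening: 0.0601
```

Emit:
move_arm --deltas '[[[0,0,0],[0,0,0.0005],0.7],[[0,0,0],[0,0,0.0008],0.7],[[0,0,0],[0,0,0.0008],0.7]]'

```text
time_s: 10.92
tcp_pos: [0.5619, 0.0016, 0.0359]
tcp_rot: [[0.987, 0.16, -0.001], [0.16, -0.987, -0.002], [-0.002, 0.002, -1.0]]
ft_force: [1.1, -0.8, 0.8]
opening: 0.06
```

Emit:
move_arm --deltas '[[[0,0,0],[0,0,0.0005],0.7],[[0,0,0],[0,0,0.0008],0.7],[[0,0,0],[0,0,0.0008],0.7]]'

```text
time_s: 11.17
tcp_pos: [0.562, 0.0016, 0.0351]
tcp_rot: [[0.987, 0.16, -0.001], [0.16, -0.987, -0.002], [-0.002, 0.002, -1.0]]
ft_force: [-0.9, 0.2, 2.5]
opening: 0.0598
```

Emit:
move_arm --deltas '[[[0,0,0],[0,0,0.0005],0.7],[[0,0,0],[0,0,0.0008],0.7],[[0,0,0],[0,0,0.0008],0.7]]'

```text
time_s: 11.42
tcp_pos: [0.5621, 0.0016, 0.035]
tcp_rot: [[0.987, 0.16, -0.001], [0.16, -0.987, -0.002], [-0.001, 0.002, -1.0]]
ft_force: [-5.9, -1.3, 15.7]
opening: 0.0597
```

Contact came at 0.0351 and it's stiff, so the rear is at its seated height. Now the same check at the front end.

Emit:
move_arm --deltas '[[[0,0,0],[0,0,-0.006],0.7],[[0,0,0],[0,-0.015,-0.01],0.7],[[0,0,0],[0,-0.04,-0.01],0.7],[[0,0,0],[0,-0.065,-0.01],0.7],[[0,0,0],[0,-0.085,-0.01],0.7]]'

```text
time_s: 11.83
tcp_pos: [0.548, 0.0877, 0.0452]
tcp_rot: [[0.987, 0.161, -0.001], [0.161, -0.987, -0.002], [-0.001, 0.001, -1.0]]
ft_force: [0.7, 1.1, -0.4]
opening: 0.0598
```

Emit:
move_arm --deltas '[[[0,0,0],[0,-0.008,0.001],0.7],[[0,0,0],[0,-0.01,0.003],0.7],[[0,0,0],[0,-0.01,0.004],0.7],[[0,0,0],[0,-0.01,0.005],0.7],[[0,0,0],[0,-0.01,0.005],0.7]]'

```text
time_s: 12.25
tcp_pos: [0.5465, 0.0962, 0.0398]
tcp_rot: [[0.987, 0.159, -0.001], [0.159, -0.987, -0.002], [-0.001, 0.002, -1.0]]
ft_force: [0.6, -0.0, 0.1]
opening: 0.0599
```

```bash
python3 go.py 45 0 36
```

```text
t 12.25 at [42.4  1.3 39.8] F [ 0.6 -0.   0.1] open 0.0599 q7 -22.676442490125257
rot [0.11 0.08 0.06] shift [ 0.0013 -0.0026  0.0038]
```

Emit:
move_arm --deltas '[[[0,0,0],[0,0,0.0015],0.7],[[0,0,0],[0,0,0.002],0.7],[[0,0,0],[0,0,0.002],0.7]]'

```text
time_s: 12.5
tcp_pos: [0.5465, 0.0955, 0.0376]
tcp_rot: [[0.987, 0.158, -0.001], [0.158, -0.987, -0.002], [-0.002, 0.002, -1.0]]
ft_force: [-0.0, -0.4, -0.3]
opening: 0.0596
```

Emit:
move_arm --deltas '[[[0,0,0],[0,0,0.001],0.7],[[0,0,0],[0,0,0.0015],0.7],[[0,0,0],[0,0,0.0015],0.7]]'

```text
time_s: 12.75
tcp_pos: [0.5465, 0.0954, 0.036]
tcp_rot: [[0.987, 0.158, -0.002], [0.158, -0.987, -0.002], [-0.002, 0.002, -1.0]]
ft_force: [0.5, 0.2, 0.5]
opening: 0.0598
```

Emit:
move_arm --deltas '[[[0,0,0],[0,0,0.0005],0.7],[[0,0,0],[0,0,0.001],0.7],[[0,0,0],[0,0,0.001],0.7]]'

```text
time_s: 13.0
tcp_pos: [0.5465, 0.0954, 0.0351]
tcp_rot: [[0.987, 0.158, -0.001], [0.158, -0.987, -0.002], [-0.002, 0.002, -1.0]]
ft_force: [-1.5, -0.8, 4.0]
opening: 0.0601
```

The front also touches at 0.0351, so the board is flat and seated at both ends. I'll withdraw straight up and take a last look.

Emit:
move_arm --deltas '[[[0,0,0],[0,0,-0.01],0.7],[[0,0,0],[0,0.01,-0.04],0.7],[[0,0,0],[0,0.04,-0.07],0.7],[[0,0,0],[0,0.075,-0.1],0.7],[[0,0,0],[0,0.1,-0.13],0.7]]'

```text
time_s: 13.42
tcp_pos: [0.5619, -0.0029, 0.165]
tcp_rot: [[0.987, 0.159, -0.002], [0.159, -0.987, -0.003], [-0.002, 0.002, -1.0]]
ft_force: [-0.3, -1.8, 0.2]
opening: 0.0597
```

Emit:
move_arm --deltas '[[[0,0,0],[0,0,0],0.7],[[0,0,0],[0,0,0],0.7],[[0,0,0],[0,0,0],0.7],[[0,0,0],[0,0,0],0.7]]'

```text
time_s: 13.75
tcp_pos: [0.5612, -0.0017, 0.1643]
tcp_rot: [[0.987, 0.16, -0.003], [0.16, -0.987, -0.002], [-0.004, 0.001, -1.0]]
ft_force: [1.1, 0.5, -0.3]
opening: 0.0596
```

Run:
```python
from wfit import *
import pickle
s=observe();c=camera("wrist");pickle.dump((s,c),open("w11.pkl","wb"));print(s["time_s"],np.round(s["qd"],3),s["ft_force"],s["tcp_pos"])
g=cv2.convertScaleAbs(c["color"],alpha=1.4,beta=0)
cv2.imwrite("pics/w11.png",g)
t=camera("top");cv2.imwrite("pics/top11.png",t["color"])
```

```text
13.75 [-0.578  0.473  0.069 -0.004  0.07   0.078  0.153] [ 1.12228085  0.46865997 -0.29422515] [ 0.56124032 -0.00169272  0.16431015]
```

View pics/w11.png

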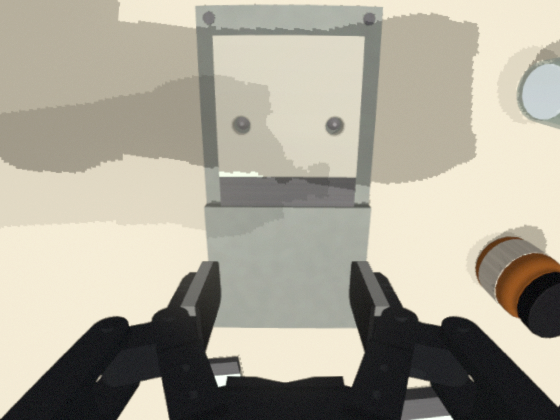

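View pics/top11.png

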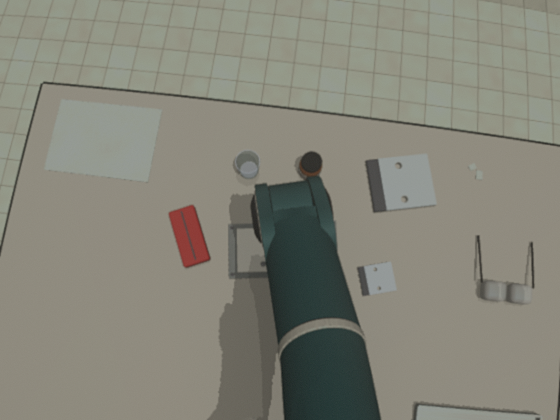

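The board sits within the low base with the pins in both holes at (241,125) and (335,125). The beaker, jar and case haven't moved, and the hand is clear at TCP z≈0.164. Handing in.

```bash
python3 -c "
from workcell import sign_off
print(sign_off())"
```

```text
the job is handed in; nothing more can be done
None
```

The board is home on the low base with each hole over its own pin, and I handed the job in at about 14 s of the 72 s allowed. The hand-in reports no verdict.

- **How it was moved:** I pushed only on the steel rear edge with the two half-open fingertips. That squared the board up from about 10.5°. It also slid about 9 mm off to the right, so I steered it back by pushing diagonally and then eased it off the ledge until it dropped.
- **Seating:** I pressed the fingertips lightly (up to 16 N) on the rear and front of the board. Both ends touched at TCP z 0.0351. The ledge, 2 mm lower than a seated board's top, had touched at about 0.033, so the board is flat and fully down.
- **Hole fit:** measured before those touches, the wrist picture put the hole centres within about 1 mm of the pins, against the 4 mm allowed. The last picture still shows a pin in each hole.
- **Surroundings:** the beaker, jar and case look unmoved in the last top picture. The hand was at TCP z 0.164 with about 1 N of force reading, touching nothing.
- **What disagreed:**
  - The scene and top cameras differed by a few mm on the holder's absolute position, so I relied on the board's position relative to the holder instead.
  - Before the touch check, edge widths in the wrist picture hinted at up to 0.02 rad of tilt. The touch check showed none.
  - The rear gap to the step looked nearer 1.5 to 2 mm than 3 mm. That puts the board about 1 mm short of centre, within the play of the pins.

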